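Draw the conditioning ring into its roller yoke with the pull hook

TASK

A loose cast-iron ring with a glass blank inside it has been left at the far side of the lapping plate. Take the pull hook from its wooden rest, hook the ring and drag it flat over the plate into the empty roller yoke until you feel it draw up snug against both rollers, and leave it resting there; pull gently, no more than about 12 N on the yoke, do not knock the glass with the hook, and keep the gripper off the ring. Then lay the hook back in its rest as it was, and leave the other ring and everything else on the bench where they are.

Things in the scene. Friction and masses are not known exactly. Their poses are not given: they have to be found in the camera images.
- lap: flat lapping machine let into the bench: green pan, 500 mm (along its x) by 480 mm, rim 46 mm high, with a round steel plate of 400 mm diameter whose flat top is 40 mm above the bench. Origin at the plate's centre at bench level; it does not move. A slurry feed post 220 mm tall stands in the pan's far +y corner, 205 mm ahead and 185 mm to the left of the plate's centre.
- ring_center (a point): the loose ring to be moved: dark cast iron, outer diameter 110 mm, bore 96 mm, 28 mm high, 0.5 to 0.8 kg, lying flat on the far half of the plate with nothing on it and open above. This point is on its axis, 14 mm above the plate. It takes 3 to 6 N to slide it on the plate.
- blank: round clear-green glass blank, 50 mm diameter, 12 mm thick, lying loose on the plate inside the ring, towards the ring's far side; it is carried along by the ring. Origin at the centre of its underside.
- ring: the same loose ring as ring_center; origin on its axis at the underside, z axis up when flat.
- yoke_seat (a point): the EMPTY roller yoke's nominal seat, at plate height: where the ring's axis would stand in the rollers with the arm at its middle setting. The real seat lies on this point's x axis, up to 10 mm before or behind it, unmeasured: feel for it. The x axis points from the yoke's post to the seat, away from the robot; the ring comes in against it. The other yoke holds ring_b.
- yoke: the empty yoke, steel, rigid: a post 120 mm behind the nominal seat, whose clamp holds a Y-shaped arm, its overhang set by hand. Under the arm's ends two free-turning white rollers, 22 mm diameter, 50.6 mm behind and 42.4 mm either side of the real seat. All of it is lower than 45 mm above the plate (arm 28 to 37 mm) and outside a seated ring's outline. Origin: foot of the post, x towards the seat.
- ring_b: the other ring, the same size as the first, already standing in the second yoke, with its own blank; not to be moved. Origin on its axis at the underside.
- hook: the pull hook, 0.2 kg: a flat-sided beech handle 18 mm wide, 28 mm tall, 120 mm long (x -75 to +45 mm), then a round steel rod of 10 mm diameter, bent straight down at its end into a leg of 10 mm diameter. Origin at the grip point; x along the rod towards the leg, z up. The leg's axis is at x = 125 mm; its round end is 55 mm below the rod's axis.
- hook_grip (a point): where to take the hook: half-way up the handle, 15 mm ahead of the handle's middle. Grasp from above across the 18 mm width.
- hook_tip (a point): the lowest point of the hook's leg, on the leg's axis, 125 mm ahead of and 55 mm below hook_grip.
- rest_grip (a point): point fixed to the hook's wooden rest: where hook_grip is when the hook lies in the rest, 78 mm above the bench; x axis along the resting hook towards its leg.
- hook_rest: the hook's wooden rest, fixed, beside the lap on the left or the right: a 70 mm wide foot board and two 16 mm thick uprights, about 95 mm high, with slots open upward and flared at the top: at x = -56 mm for the handle (slot 23 mm wide), at x = +85 mm for the rod (slot 16 mm wide). Between them the handle is free on both sides. Origin on the bench below rest_grip, same axes.
- slurry_bottle: white bottle, 64 mm diameter, 170 mm tall, standing on the bench; bystander.
- grit_jar: grey jar, 72 mm diameter, 90 mm tall; bystander.
- weight: round steel lapping weight with a knob, 80 mm diameter, 56 mm tall; bystander.
- vase: amber glass vase, 90 mm diameter, 160 mm tall; bystander.
- brush: bench brush with a wooden handle lying on the bench; bystander.
- dressing_stone: grey dressing stone, 100 x 35 x 25 mm, lying on the bench; bystander.
Mind the look-alikes: they are no part of the job. Leave any blue or purple look-alike of the ring alone.

How it is judged:
By the outcome, as a careful person would: the job done as asked, in the order asked, and still so for the second after the job is handed in, with the robot touching nothing.
It also fails if it takes over 72 s, if anything falls off the work surface, if the arm or the gripper's body presses on something with over 40 N, if the wrist force passes 120 N, or if a joint passes its speed limit or range.

ROBOT

A 6-joint arm with a two-finger parallel gripper is mounted at the origin on the work surface. World frame = base frame: x ahead of the robot, y to its left, z up, the work surface at z = 0. Lengths are in m, angles in degrees, forces in N, time in s.
With the tool pointing down it reaches from about 0.325 to 1 m from the base axis. Payload 5.1 kg.
Tool frame: the origin (TCP) lies at the very end of the fingers, on their centre line; the grasp point (between the pads) lies 19 mm behind it; z points along the fingers, x is the direction in which the jaws open and shut, and the axes are right-handed (so a half turn about z gives the same grasp; the last joint's range is limited). The gripper opens to 85 mm and grips with 20 to 120 N. Pads are 22 mm wide; open, the fingers measure 114 mm over their backs; the gripper's body (76 mm by 85 mm) begins 54 mm behind the grasp point. The pads swing forward as they close: fully open they stand 13 mm farther back than shut.
Start: joints at [-79.847, 7.093, 94.555, -0, 78.352, -4.733], TCP at [0.167, -0.628, 0.231] pointing down, gripper open.
Joint ranges: [-149.61, 149.61], [-58.7, 133.49], [1.44, 155.28], [-77.14, 257.14], [18.33, 153.61], [-166.67, 166.67]. Speed limits (degrees/s): [147.25, 147.25, 180, 180, 180, 180].

INTERFACE

Orientations are given as [roll, pitch, yaw] about the fixed x, y, z axes, in that order (R = Rz(yaw) Ry(pitch) Rx(roll)).
In Python, from station import bot gives the robot as it stands.
- The arm moves only by the shell command python3 -m handwheel 'ROWS' [FORCE]. ROWS is JSON, a list of rows, each a list of 5 numbers: the finger opening in m, from 0 to 0.0854, then the shift along the tool's x, y, z in m, then the turn about the tool's z in degrees. In form: [[claw, x, y, z, yaw], ...]. A call has 1 to 20 rows; each row shifts and turns the commanded pose from where the row before left it, along the tool's axes as they then stand; what a row does not reach is not made up. A row lasts 1/10 s, in which the tool goes at most 50 mm and 8.59 degrees, less where a joint would pass 70% of its speed; a pose out of reach is approached as far as the arm can. A call with a gripper value outside its range is refused whole. The fingers move at their own pace and stop on an object; FORCE is the grip in N (left out, the last holds). Time passes only in rows, so rows that do not move let the fingers close. It gives the time, the measured TCP pose, the force and the opening at its end, in the units of the state.
- bot.read_state(): the state, without advancing time (a new reading comes with each control period).
- bot.snapshot(name): name is "side" or "top"; returns a dict with "frame" (480x640x3 uint8, red, green, blue), "fx", "fy", "cx", "cy" (pixels), "xyz" and "attitude" of the camera in the world. Camera axes: x right, y up, looking along -z (the intrinsics and any distortion apply to the point x, -y, -z); pixel columns grow to the right and rows downward; lengths in m; the calibration is good to about 2 mm. A picture is of the moment at which its call begins. There is no depth.
- bot.job_done(): hands the job in, once; it reports no verdict.
The state is a dict: "time": time; "joints": joint angles; "dq": joint speeds; "effort": joint torques, N m; "tool_pos": TCP position; "ee_rot": TCP orientation; "force": force on the tool from outside, world axes, zero at the start; "moment": the same for the moment, N m; "width": finger opening in m.
Only numpy, scipy, OpenCV 4.12 (cv2) and the standard library are available. Lean on these libraries where they do the work, as an engineer would, in place of code of your own. Each camera call takes 0.05 s, during which the arm holds its last target. There are 200 camera calls.

## Working session

There is one attempt and no reset: what is moved stays moved. The work goes in short steps, Python scripts to look and compute and a shell command to move; the robot and the scene stay as the last step left them, time stands still between calls to the robot, and variables do not carry over. Pictures are saved under pics/ and viewed, about 8 in all and at most 12, crops included, and the job is handed in when it is done.

```bash
ls; mkdir -p pics; cat > h.py <<'E'
import numpy as np, cv2, sys
from scipy.spatial.transform import Rotation as R
from station import bot
def snap(n,f):
    s=bot.snapshot(n); cv2.imwrite('pics/'+f+'.png',s['frame'][:,:,::-1])
    import pickle; pickle.dump(s,open('pics/'+f+'.pkl','wb')); return s
def load(f):
    import pickle; return pickle.load(open('pics/'+f+'.pkl','rb'))
def Rc(s):
    a=np.array(s['attitude'],float)
    return a if a.shape==(3,3) else (R.from_quat(a).as_matrix() if a.size==4 else R.from_euler('xyz',a,degrees=True).as_matrix())
def ray(s,u,v):
    d=np.array([(u-s['cx'])/s['fx'],-(v-s['cy'])/s['fy'],-1]); return np.array(s['xyz']),Rc(s)@d
def atz(s,u,v,z):
    c,d=ray(s,u,v); return c+d*(z-c[2])/d[2]
def tri(*obs):
    A=0;b=0
    for s,u,v in obs:
        c,d=ray(s,u,v); d=d/np.linalg.norm(d); P=np.eye(3)-np.outer(d,d); A=A+P; b=b+P@c
    return np.linalg.solve(A,b)
def proj(s,p):
    q=Rc(s).T@(np.array(p)-s['xyz']); return s['cx']+s['fx']*q[0]/-q[2], s['cy']-s['fy']*q[1]/-q[2]
E
python3 - <<'E'
from h import *
for n in('top','side'):
    s=snap(n,n+'0'); print(n,{k:v for k,v in s.items() if k!='frame'})
print(bot.read_state())
E
```

```text
pics
top {'fx': 584.8557570782459, 'fy': 584.8557570782459, 'cx': 310.48107832171377, 'cy': 239.47045619245387, 'xyz': array([ 0.35756292, -0.0201272 ,  1.74695475]), 'attitude': array([  7.28028271,   0.2862319 , -88.48764018])}
side {'fx': 479.2226623919738, 'fy': 479.2226623919738, 'cx': 322.77676229707475, 'cy': 237.80221326834618, 'xyz': array([ 0.36432029, -1.10679652,  1.05335685]), 'attitude': array([ 4.86323754e+01,  4.70694463e-02, -1.02370014e+01])}
{'time': 0.1, 'joints': array([-7.98473785e+01,  7.12949027e+00,  9.46265295e+01, -4.09374175e-04,
        7.83511453e+01, -4.73079238e+00]), 'dq': array([ 0.03226515, -0.00919923, -0.05321892,  0.01843474,  0.02321059,
        0.02341423]), 'effort': array([ 3.57711933e-04, -4.24931824e+01, -3.66653216e+01, -1.45157824e-04,
        3.95587937e-03,  1.36898689e-05]), 'tool_pos': array([ 0.16684729, -0.62765161,  0.23017617]), 'ee_rot': array([-1.79991561e+02,  1.06833011e-01, -7.51164952e+01]), 'force': array([ 0.73823505,  0.03972637, -0.24330602]), 'moment': array([ 0.06472014, -0.02499501, -0.01750758]), 'width': 0.08531006707796293}
```

View pics/top0.png

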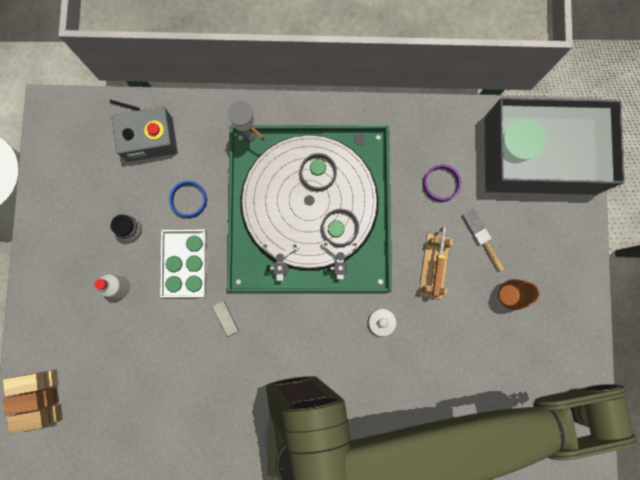

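View pics/side0.png

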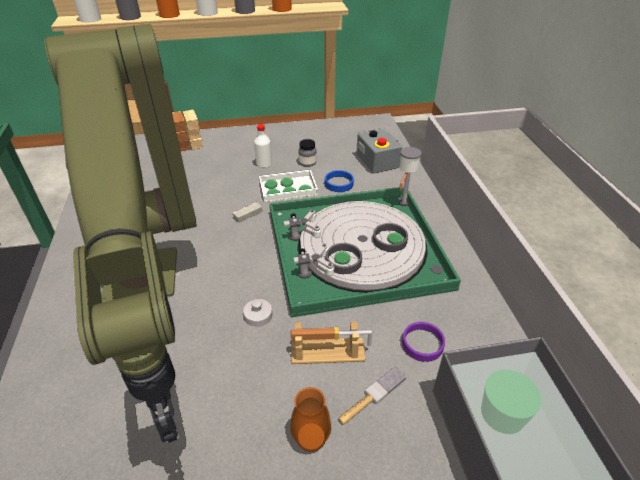

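The top view shows the loose ring at (318,172), ring_b at (339,228) in the right yoke, the empty yoke at about (280,265), and the hook rest at (437,265) with the leg pointing ahead. The side view shows the same things, with the hook rest at (330,340). Next I'll enlarge both.

```bash
python3 - <<'E'
from h import *
t=load('top0')['frame'][:,:,::-1]; s=load('side0')['frame'][:,:,::-1]
def z(im,x,y,w,h,k,n):
    c=cv2.resize(im[y:y+h,x:x+w],None,fx=k,fy=k,interpolation=cv2.INTER_CUBIC)
    for i in range(0,w,20): cv2.putText(c,str(x+i),(i*k,10),0,.35,(0,0,255),1); c[::,i*k]=c[:,i*k]//2+np.array([0,0,90],np.uint8) 
    for i in range(0,h,20): cv2.putText(c,str(y+i),(0,i*k+10),0,.35,(0,255,255),1); c[i*k]=c[i*k]//2+np.array([0,0,90],np.uint8)
    cv2.imwrite('pics/'+n,c)
z(t,260,145,200,150,4,'topc.png'); z(s,270,205,160,150,4,'sidec.png')
E
```

```text
(no output)
```

View pics/topc.png

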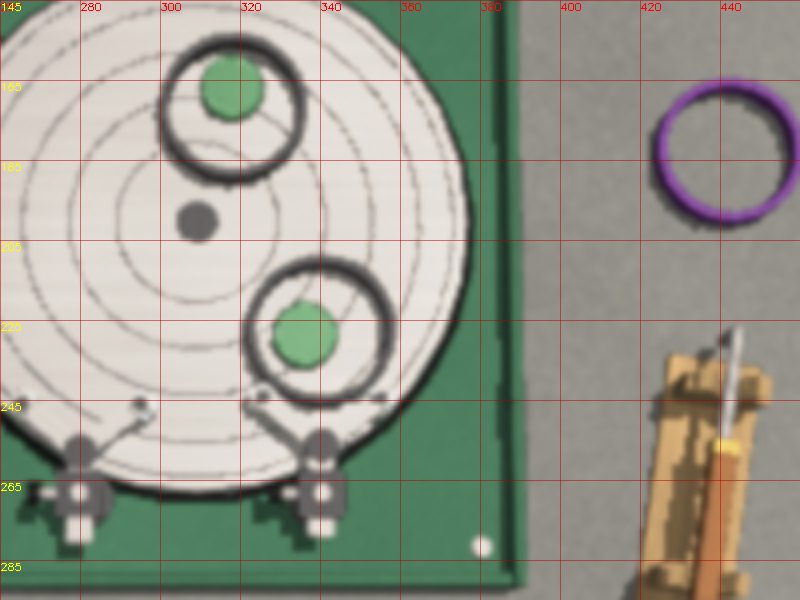

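View pics/sidec.png

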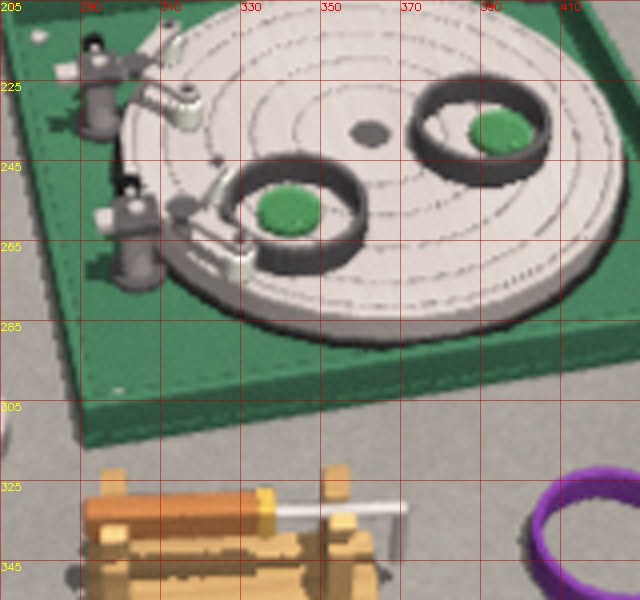

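Crop pixels converted to full-image pixels:

| Feature | Top view | Side view |
|---|---|---|
| Loose ring, outer outline | cols 299.5–336.5, rows 153–191.7 | cols 372–407.7, rows 223–251.7 |
| Hook collar | (441.7,256.7) | (336,333) |
| Leg bend | (444.7,227) | (371,332) |
| Empty-yoke roller caps | (294.7,246), (265.5,246) | (316.5,227.5), (311.7,211) |
| Yoke clamp knob | (280,268) | (294,217) |

```bash
python3 - <<'E'
from h import *
np.set_printoptions(precision=4,suppress=True)
t=load('top0');s=load('side0')
print('collar',tri((t,441.7,256.7),(s,336,333)),'bend',tri((t,444.7,227),(s,371,332)))
print('rollR',tri((t,294.7,246),(s,316.5,227.5)),'rollL',tri((t,265.5,246),(s,311.7,211)))
print('knob',tri((t,280,268),(s,294,217)))
print('ringTopc@.068',atz(t,318,172.2,.066),'side',atz(s,390,232.5,.068), 'blank',atz(t,317.8,167,.052),atz(s,394.5,237.5,.052))
print('ringb',atz(t,340,228,.066),'plate c',atz(t,309.3,200.3,.04),atz(s,362.5,238.3,.04),tri((t,309.3,200.3),(s,362.5,238.3)))
c=np.array([(a,b) for a in range(250,350) for b in (0,)])
# fit outer contour of dark ring in top & side
def fit(f,x,y,w,h,k):
    im=load(f)['frame'][y:y+h,x:x+w]; g=im.max(2); m=((g<100)).astype(np.uint8)
    cs,_=cv2.findContours(m,cv2.RETR_EXTERNAL,cv2.CHAIN_APPROX_NONE); c=max(cs,key=cv2.contourArea)
    e=cv2.fitEllipse(c); print(k,e[0][0]+x,e[0][1]+y,e[1],e[2],cv2.boundingRect(c)); return e
fit('top0',292,147,52,50,'ring');fit('side0',368,220,44,36,'ring side')
E
```

```text
collar [ 0.529  -0.382   0.0823] bend [ 0.6163 -0.3917  0.0783]
rollR [0.5505 0.0388 0.075 ] rollL [0.5484 0.1227 0.0767]
knob [0.4845 0.0777 0.0962]
ringTopc@.068 [ 0.7719 -0.0229  0.066 ] side [ 0.7752 -0.0185  0.068 ] blank [ 0.7912 -0.0219  0.052 ] [ 0.7891 -0.0267  0.052 ]
ringb [ 0.6078 -0.0909  0.066 ] plate c [0.6924 0.0007 0.04  ] [0.6925 0.0007 0.04  ] [0.6924 0.0007 0.04  ]
ring 317.3730945587158 172.50171661376953 (33.96587371826172, 34.76718521118164) 58.998008728027344 (8, 7, 36, 37)
ring side 389.65365409851074 237.3725986480713 (25.069171905517578, 32.21863555908203) 92.41323852539062 (4, 4, 35, 28)
```

The measurements agree with the text: rod height is 0.078 and roller spacing is 84 mm. That puts the hook grip at about (0.486,-0.377) with yaw -6.3°, the ring at (0.774,-0.021), and the seat at about (0.600,0.082). Next move is to go over the hook.

```bash
python3 -m handwheel '[[0.085,0,0,0,7.07],[0.085,0,0,0,7.07],[0.085,0,0,0,7.06],[0.085,-0.0237,-0.0241,0,0],[0.085,-0.0237,-0.0241,0,0],[0.085,-0.0237,-0.0241,0,0],[0.085,-0.0237,-0.0241,0,0],[0.085,-0.0237,-0.0241,0,0],[0.085,-0.0237,-0.0241,0,0],[0.085,-0.0237,-0.0241,0,0],[0.085,-0.0237,-0.0241,0,0],[0.085,-0.0237,-0.0241,0,0],[0.085,-0.0237,-0.0241,0,0],[0.085,-0.0237,-0.0241,0,0],[0.085,-0.0237,-0.0241,0,0],[0.06,0,0,0.04,0],[0.06,0,0,0.04,0],[0.06,0,0,0,0],[0.06,0,0,0,0]]' 40
cat >> h.py <<'E'
def zoom(f,x,y,w,h,k,n):
    im=load(f)['frame'][:,:,::-1]
    c=cv2.resize(im[y:y+h,x:x+w],None,fx=k,fy=k,interpolation=cv2.INTER_CUBIC)
    for i in range(0,w,20): cv2.putText(c,str(x+i),(i*k,10),0,.35,(0,0,255),1); c[::,i*k]=c[:,i*k]//2+np.array([0,0,90],np.uint8) 
    for i in range(0,h,20): cv2.putText(c,str(y+i),(0,i*k+10),0,.35,(0,255,255),1); c[i*k]=c[i*k]//2+np.array([0,0,90],np.uint8)
    cv2.imwrite('pics/'+n,c)
def delta(target,hook=False):
    st=bot.read_state(); d=np.array(target)-st['tool_pos']; y=np.radians(st['ee_rot'][2])
    return np.round([d[0]*np.cos(y)+d[1]*np.sin(y), d[0]*np.sin(y)-d[1]*np.cos(y), -d[2]],4)
E
python3 - <<'E'
from h import *
snap('top','t1');s=snap('side','s1')
zoom('s1',270,220,150,150,4,'s1c.png'); print(bot.read_state()['tool_pos'],delta([.486,-.377,.059]))
E
```

```text
time: 2.0
tool_pos: [0.4852, -0.3769, 0.1506]
ee_rot: [179.9, 0.1, -96.3]
force: [-0.4, -0.4, 1.5]
width: 0.0599
[ 0.48655702 -0.37848506  0.15393826] [-0.0014  0.0007  0.0949]
```

View pics/s1c.png

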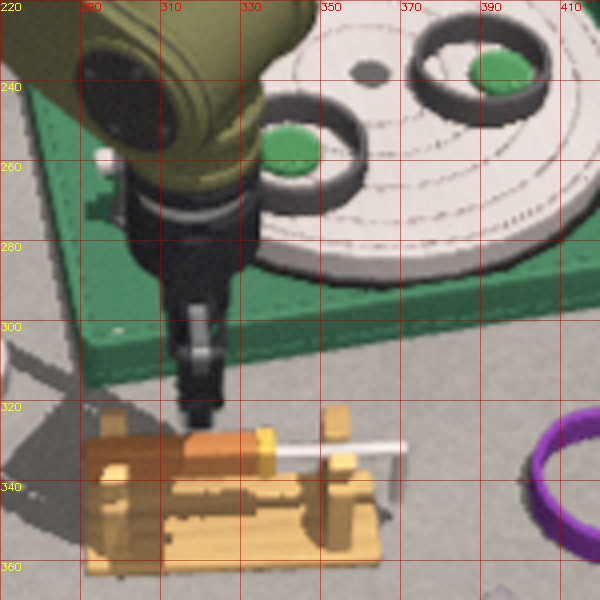

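The side crop shows the fingers at column 319.5 over the handle, whose grip point should be at about column 320, so they're aligned. I'll descend and grasp.

```bash
python3 -m handwheel '[[0.06,0,0,0.02,0],[0.06,0,0,0.02,0],[0.06,0,0,0.02,0],[0.06,0,0,0.02,0],[0.06,0,0,0.012,0],[0.06,0,0,0,0],[0.06,0,0,0,0],[0.06,0,0,0,0]]' 60
python3 -m handwheel '[[0.0,0,0,0,0],[0.0,0,0,0,0],[0.0,0,0,0,0],[0.0,0,0,0,0],[0.0,0,0,0,0],[0.0,0,0,0,0],[0.0,0,0,0,0],[0.0,0,0,0,0]]' 60
```

```text
time: 2.9
tool_pos: [0.4866, -0.3783, 0.0613]
ee_rot: [-179.9, -0.1, -96.3]
force: [-0.6, 0.5, 1.2]
width: 0.06
time: 3.7
tool_pos: [0.4865, -0.3742, 0.0604]
ee_rot: [180.0, 0.4, -96.4]
force: [0.5, 12.2, 8.4]
width: 0.017
```

The grip holds at 17 mm wide, but there's a 12 N side load, so the handle sits about 4 mm to +y of my command. I'll relieve that before lifting.

```bash
python3 -m handwheel '[[0.0,-0.002,0,0,0],[0.0,-0.002,0,0,0],[0.0,0,0,0,0],[0.0,0,0,0,0]]' 60
```

```text
time: 4.1
tool_pos: [0.4866, -0.3735, 0.0604]
ee_rot: [-179.9, -0.0, -96.3]
force: [-1.5, 2.3, 5.2]
width: 0.0172
```

```bash
python3 -m handwheel '[[0.0,0,0,-0.01,0],[0.0,0,0,-0.02,0],[0.0,0,0,-0.02,0],[0.0,0,0,-0.02,0],[0.0,0,0,-0.02,0],[0.0,0,0,0,0],[0.0,0,0,0,0],[0.0,0,0,0,0]]' 60
python3 - <<'E'
from h import *
for i in range(3): s=bot.snapshot('top'); st=bot.read_state(); print(st['tool_pos'],st['force'],st['moment'],st['width'])
E
```

```text
time: 4.9
tool_pos: [0.4852, -0.3726, 0.1473]
ee_rot: [179.8, 0.1, -96.3]
force: [-0.8, 0.7, -2.0]
width: 0.0172
[ 0.48518497 -0.37259579  0.14720193] [-0.14630241 -0.17015786 -0.84841851] [0.02390751 0.05599752 0.04397803] 0.01741682509641275
[ 0.48529089 -0.37267197  0.14736041] [-0.52264843 -0.93666515 -2.02688373] [0.01819589 0.0031712  0.00221447] 0.017180209642111324
[ 0.48543834 -0.37276448  0.14760462] [-0.47121929  0.26079743 -1.50987232] [-0.03763112  0.02745266 -0.00742728] 0.017235999546846768
```

```bash
python3 -m handwheel '[[0.0,0,0,0,-4.15],[0.0,0,0,0,-4.15],[0.0,-0.0158,-0.0068,0,0],[0.0,-0.0258,-0.0108,0,0],[0.0,-0.0258,-0.0108,0,0],[0.0,-0.0258,-0.0108,0,0],[0.0,-0.0258,-0.0108,0,0],[0.0,-0.0258,-0.0108,0,0],[0.0,-0.0258,-0.0108,0,0],[0.0,-0.0258,-0.0108,0,0],[0.0,-0.0258,-0.0108,0,0],[0.0,-0.0258,-0.0108,0,0],[0.0,-0.0258,-0.0108,0,0],[0.0,-0.0258,-0.0108,0,0],[0.0,-0.0258,-0.0108,0,0],[0.0,-0.0258,-0.0108,0,0],[0.0,-0.01,-0.004,0,0],[0.0,0,0,0,0],[0.0,0,0,0,0],[0.0,0,0,0,0]]' 60
python3 - <<'E'
from h import *
snap('top','t2');s=snap('side','s2')
zoom('s2',340,170,100,100,4,'a.png');zoom('t2',270,140,100,100,4,'b.png')
a=cv2.imread('pics/a.png');b=cv2.imread('pics/b.png');cv2.imwrite('pics/m2.png',np.hstack([a,b]))
st=bot.read_state();print(st['tool_pos'],st['ee_rot'],st['force'])
E
```

```text
time: 7.05
tool_pos: [0.6243, -0.008, 0.1491]
ee_rot: [180.0, -0.0, -88.1]
force: [0.0, 0.0, -2.1]
width: 0.0174
[ 0.62441841 -0.00811462  0.14927898] [ 1.79989393e+02 -7.33408453e-03 -8.81015836e+01] [ 0.19318321 -0.2914552  -2.08989231]
```

View pics/m2.png

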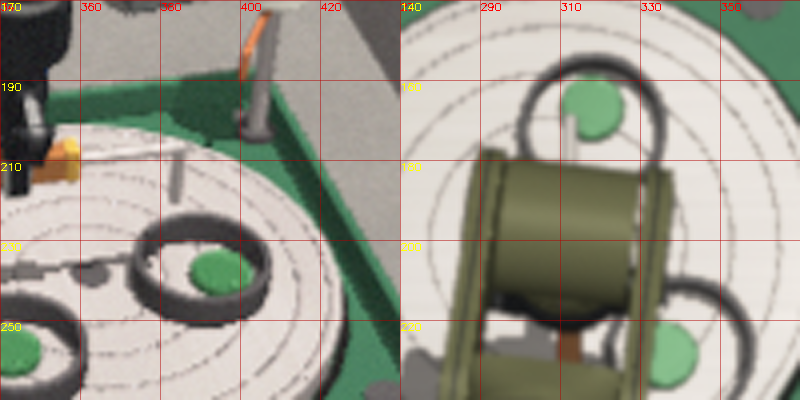

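Side: leg bottom at (383.8,220.7) and bend at (386,206.7). Top: rod end at (312,168.7). The ring and blank haven't moved.

```bash
python3 - <<'E'
from h import *
np.set_printoptions(precision=4,suppress=True)
t=load('t2');s=load('s2')
print('bend end',tri((t,312,168.7),(s,386,206.7)), 'tip@z.113 side',atz(s,383.75,220.5,.113), 'rodaxis side', atz(s,385,207.5,.168))
print(proj(s,[.750,-.003,.113]),proj(s,[.750,-.003,.055]),proj(t,[.755,-.003,.17]))
E
```

```text
bend end [ 0.7574 -0.0059  0.1633] tip@z.113 side [ 0.7534 -0.0098  0.113 ] rodaxis side [ 0.7512 -0.0149  0.168 ]
(np.float64(382.0820778902689), np.float64(219.26386202070324)) (np.float64(380.60768181970286), np.float64(233.39588946962354)) (np.float64(310.93246906151506), np.float64(168.94496454624186))
```

```bash
python3 -m handwheel '[[0.0,0,0.003,0,0],[0.0,0,0,0.012,0],[0.0,0,0,0.012,0],[0.0,0,0,0.012,0],[0.0,0,0,0.012,0],[0.0,0,0,0.012,0],[0.0,0,0,0,0],[0.0,0,0,0,0],[0.0,0,0,0,0]]' 60
python3 - <<'E'
from h import *
s=snap('side','s3'); zoom('s3',340,190,90,80,6,'m3.png')
st=bot.read_state();print(st['tool_pos'],st['force'])
E
```

```text
time: 8.05
tool_pos: [0.6223, -0.0073, 0.0901]
ee_rot: [-179.9, -0.0, -88.0]
force: [0.3, 0.8, -0.3]
width: 0.0173
[ 0.62242278 -0.00726129  0.09026988] [ 0.88334872 -0.06624355 -2.51972844]
```

View pics/m3.png

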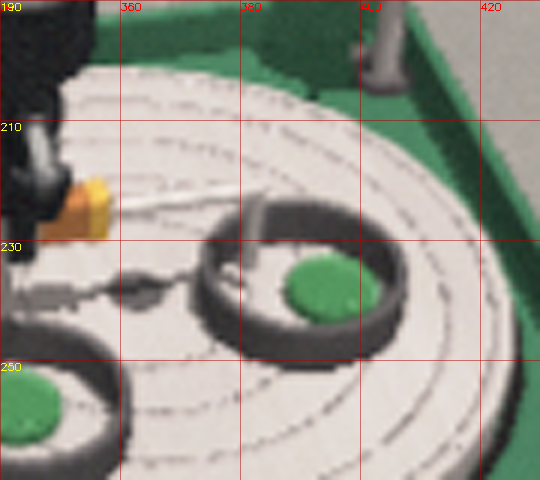

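The leg is inside the bore on the near side at (381,235), with clear space to the glass. Now I'll tow diagonally towards the yoke's axis.

```bash
python3 -m handwheel '[[0.0,-0.0032,0.0021,0,0],[0.0,-0.0032,0.0021,0,0],[0.0,-0.0032,0.0021,0,0],[0.0,-0.0022,0.0015,0,0],[0.0,-0.0012,0.0013,0,0],[0.0,-0.0018,0.002,0,0],[0.0,-0.0027,0.003,0,0],[0.0,-0.0027,0.003,0,0],[0.0,-0.0027,0.003,0,0],[0.0,-0.0027,0.003,0,0],[0.0,-0.0027,0.003,0,0],[0.0,-0.0027,0.003,0,0],[0.0,-0.0027,0.003,0,0],[0.0,-0.0027,0.003,0,0],[0.0,-0.0027,0.003,0,0],[0.0,-0.0027,0.003,0,0],[0.0,-0.0027,0.003,0,0],[0.0,-0.0027,0.003,0,0],[0.0,-0.0027,0.003,0,0],[0.0,-0.0027,0.003,0,0]]' 60
python3 - <<'E'
from h import *
snap('top','t4');s=snap('side','s4')
zoom('s4',310,190,100,100,4,'a.png');zoom('t4',270,140,100,100,4,'b.png')
a=cv2.imread('pics/a.png');b=cv2.imread('pics/b.png');cv2.imwrite('pics/m4.png',np.hstack([a,b]))
st=bot.read_state();print(st['tool_pos'],st['ee_rot'],st['force'])
E
```

```text
time: 10.1
tool_pos: [0.5666, 0.0437, 0.0894]
ee_rot: [-180.0, -0.0, -88.0]
force: [2.5, -2.0, -2.5]
width: 0.0171
[0.56617454 0.04396657 0.08930459] [ 1.79949643e+02  2.12538621e-02 -8.79826907e+01] [ 1.68453722 -0.69391064 -2.05528829]
```

View pics/m4.png

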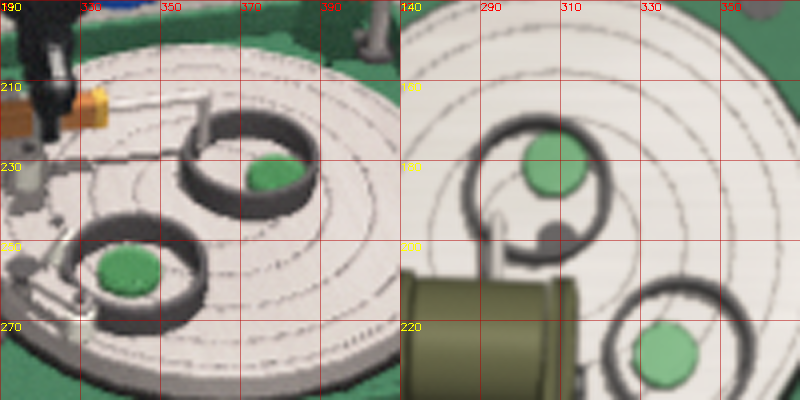

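Towing works. The top view shows the ring centred at (304,187.5) with the leg at its leading inside edge, and the glass trailing clear. I'll continue, raised 3 mm to clear the yoke's post better.

```bash
python3 -m handwheel '[[0.0,-0.0013,0.0015,-0.001,0],[0.0,-0.0027,0.003,-0.001,0],[0.0,-0.0027,0.003,-0.001,0],[0.0,-0.0027,0.003,0,0],[0.0,-0.0027,0.003,0,0],[0.0,-0.0027,0.003,0,0],[0.0,-0.0027,0.003,0,0],[0.0,-0.0027,0.003,0,0],[0.0,-0.0027,0.003,0,0],[0.0,-0.0027,0.003,0,0],[0.0,-0.0027,0.003,0,0],[0.0,-0.0027,0.003,0,0],[0.0,-0.0027,0.003,0,0],[0.0,-0.0027,0.003,0,0],[0.0,-0.0027,0.003,0,0],[0.0,-0.0027,0.003,0,0],[0.0,-0.0027,0.003,0,0],[0.0,-0.0027,0.003,0,0],[0.0,-0.0027,0.003,0,0],[0.0,-0.0027,0.003,0,0]]' 60
python3 -m handwheel '[[0.0,-0.0027,0.003,0,0],[0.0,-0.0027,0.003,0,0],[0.0,-0.0027,0.003,0,0],[0.0,-0.0027,0.003,0,0],[0.0,-0.0027,0.003,0,0],[0.0,-0.0013,0.0015,0,0],[0.0,0,0,0,0],[0.0,0.003,0,0,0],[0.0,0.003,0.0005,0,0],[0.0,0.003,0.001,0,0],[0.0,0.003,0.001,0,0],[0.0,0.003,0.001,0,0],[0.0,0.003,0.001,0,0],[0.0,0.003,0.001,0,0],[0.0,0.003,0.001,0,0],[0.0,0.003,0.001,0,0],[0.0,0.0016,0.001,0,0],[0.0,0,0,0,0]]' 60
python3 - <<'E'
from h import *
snap('top','t5');s=snap('side','s5')
zoom('s5',290,190,100,100,4,'a.png');zoom('t5',250,170,100,100,4,'b.png')
a=cv2.imread('pics/a.png');b=cv2.imread('pics/b.png');cv2.imwrite('pics/m5.png',np.hstack([a,b]))
st=bot.read_state();print(st['tool_pos'],st['ee_rot'],st['force'])
E
```

```text
time: 12.2
tool_pos: [0.5063, 0.0943, 0.0923]
ee_rot: [180.0, -0.0, -88.0]
force: [2.1, -2.5, -3.3]
width: 0.0173
time: 14.0
tool_pos: [0.4819, 0.0792, 0.0923]
ee_rot: [180.0, 0.0, -88.0]
force: [-0.1, -0.1, -1.7]
width: 0.0173
[0.48203304 0.07939635 0.09234238] [-1.79994639e+02  3.52502944e-03 -8.80175432e+01] [-0.13228821  0.1172518  -1.77009728]
```

View pics/m5.png

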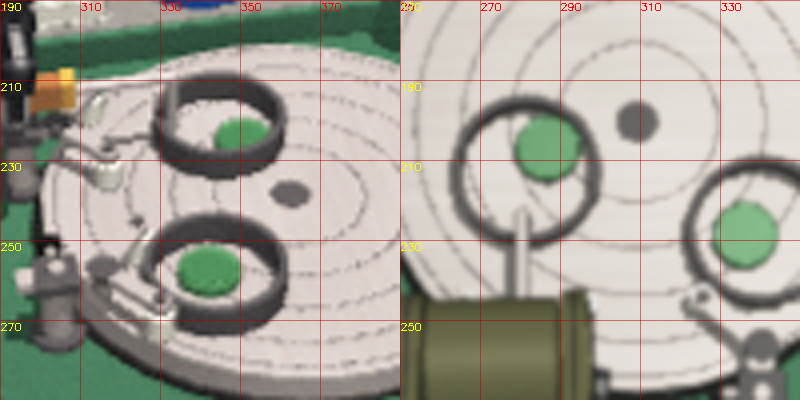

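Top view: ring centred at (281.3,213) with the rod end at (280.5,221). Now I'll check it against the yoke axis.

```bash
python3 - <<'E'
from h import *
np.set_printoptions(precision=4,suppress=True)
t=load('t5');s=load('s5')
print('ring',atz(t,281.3,213,.066),atz(s,345.5,(208+0)/1+8.3,.068) if 0 else '')
print('leg end',tri((t,280.5,221.3),(s,332.5,210)),atz(t,280.5,221.3,.11))
print('roller mid top',atz(t,280.1,246,.076),'knob top',atz(t,280,268,.083),'knobb',atz(t,340.5,268,.083),'ringb',atz(t,340,228,.066))
E
```

```text
ring [0.6476 0.081  0.066 ] 
leg end [0.6132 0.0804 0.1052] [0.6161 0.0799 0.11  ]
roller mid top [0.5496 0.0807 0.076 ] knob top [0.4856 0.0785 0.083 ] knobb [ 0.4901 -0.0939  0.083 ] ringb [ 0.6078 -0.0909  0.066 ]
```

The yoke axis runs at about 1.5° and the estimated seat is at x≈0.600. The ring is 47 mm out and 2 mm off the axis to -y. I'll pull it straight in to about 11 mm short, then go gently.

```bash
python3 -m handwheel '[[0.0,-0.0018,0.001,0,0],[0.0,0,0.002,0,0],[0.0,0,0.003,0,0],[0.0,0,0.003,0,0],[0.0,0,0.003,0,0],[0.0,0,0.003,0,0],[0.0,0,0.003,0,0],[0.0,0,0.003,0,0],[0.0,0,0.003,0,0],[0.0,0,0.003,0,0],[0.0,0,0.003,0,0],[0.0,0,0.003,0,0],[0.0,0,0.003,0,0],[0.0,0,0.003,0,0],[0.0,-0.0004,0.003,0,0]]' 60
python3 -m handwheel '[[0.0,0,0.001,0,0],[0.0,0,0.001,0,0]]'
python3 -m handwheel '[[0.0,0,0.001,0,0],[0.0,0,0.001,0,0]]'
```

```text
time: 15.6
tool_pos: [0.4398, 0.0801, 0.0924]
ee_rot: [-180.0, -0.0, -88.0]
force: [3.0, -1.0, -2.8]
width: 0.0171
time: 15.8
tool_pos: [0.438, 0.0801, 0.0924]
ee_rot: [-180.0, 0.0, -88.0]
force: [3.4, -0.0, -2.8]
width: 0.017
time: 16.0
tool_pos: [0.436, 0.08, 0.0924]
ee_rot: [-180.0, 0.0, -88.0]
force: [4.1, 0.8, -1.6]
width: 0.0171
```

```bash
for i in 1; do python3 -m handwheel '[[0.0,0,0.001,0,0],[0.0,0,0.001,0,0]]'; done
python3 -m handwheel '[[0.0,0,0.001,0,0],[0.0,0,0.001,0,0]]'
```

```text
time: 16.2
tool_pos: [0.434, 0.0799, 0.0924]
ee_rot: [-180.0, 0.0, -88.0]
force: [4.1, 1.0, -1.7]
width: 0.0173
time: 16.4
tool_pos: [0.4319, 0.0798, 0.0923]
ee_rot: [-180.0, 0.0, -88.0]
force: [3.7, -0.4, -2.3]
width: 0.0172
```

```bash
python3 -m handwheel '[[0.0,0,0.001,0,0],[0.0,0,0,0,0]]'
python3 -m handwheel '[[0.0,0,0.001,0,0],[0.0,0,0,0,0]]'
```

```text
time: 16.6
tool_pos: [0.4308, 0.0798, 0.0923]
ee_rot: [180.0, 0.0, -88.0]
force: [2.7, -0.6, -1.1]
width: 0.0169
time: 16.8
tool_pos: [0.4299, 0.0798, 0.0923]
ee_rot: [-180.0, 0.0, -88.0]
force: [3.1, -0.4, -2.3]
width: 0.0171
```

```bash
python3 -m handwheel '[[0.0,0,0.0007,0,0],[0.0,0,0,0,0]]'
```

```text
time: 17.0
tool_pos: [0.4295, 0.0798, 0.0924]
ee_rot: [-180.0, 0.0, -88.0]
force: [4.2, 0.7, -2.9]
width: 0.017
```

```bash
python3 -m handwheel '[[0.0,0,0.0007,0,0],[0.0,0,0,0,0]]'
```

```text
time: 17.2
tool_pos: [0.4289, 0.08, 0.0924]
ee_rot: [-179.9, 0.0, -88.0]
force: [5.4, 0.4, -2.6]
width: 0.0175
```

```bash
python3 -m handwheel '[[0.0,0,0.0007,0,0],[0.0,0,0,0,0]]'
```

```text
time: 17.4
tool_pos: [0.4288, 0.08, 0.0924]
ee_rot: [-179.8, 0.0, -88.0]
force: [8.3, 1.5, -5.5]
width: 0.0173
```

```bash
python3 -m handwheel '[[0.0,0,0.0004,0,0],[0.0,0,0,0,0]]'
python3 - <<'E'
from h import *
f=[]
for i in range(4): snap('side','s6'); f.append(bot.read_state()['force'])
print(np.round(f,1))
E
```

```text
time: 17.6
tool_pos: [0.4287, 0.0799, 0.0925]
ee_rot: [-179.8, 0.0, -88.0]
force: [9.4, 1.3, -6.0]
width: 0.0172
[[ 9.3  0.5 -7.1]
 [ 9.7  1.6 -6.9]
 [ 9.6  1.4 -5.9]
 [ 9.1  1.8 -6.6]]
```

The tool has stalled while the force rises to 9–9.5 N with little side load, so the ring is snug. I'll back the leg off 14 mm into the bore and lift.

```bash
python3 -m handwheel '[[0.0,0,-0.001,0,0],[0.0,0,-0.001,0,0],[0.0,0,-0.002,0,0],[0.0,0,-0.002,0,0],[0.0,0,-0.002,0,0],[0.0,0,-0.003,0,0],[0.0,0,-0.003,0,0],[0.0,0,0,0,0],[0.0,0,0,0,0]]'
python3 - <<'E'
from h import *
snap('top','t7');s=snap('side','s7')
zoom('s7',290,190,100,100,4,'a.png');zoom('t7',250,180,100,100,4,'b.png')
a=cv2.imread('pics/a.png');b=cv2.imread('pics/b.png');cv2.imwrite('pics/m7.png',np.hstack([a,b]))
st=bot.read_state();print(st['tool_pos'],st['ee_rot'],st['force'])
E
```

```text
time: 18.7
tool_pos: [0.4415, 0.0802, 0.0923]
ee_rot: [180.0, -0.0, -88.0]
force: [0.0, -0.0, -2.1]
width: 0.0173
[0.44137947 0.08018697 0.09230055] [ 1.79986158e+02 -5.91832557e-04 -8.80146054e+01] [-0.84783592 -1.20800765 -1.76879584]
```

View pics/m7.png

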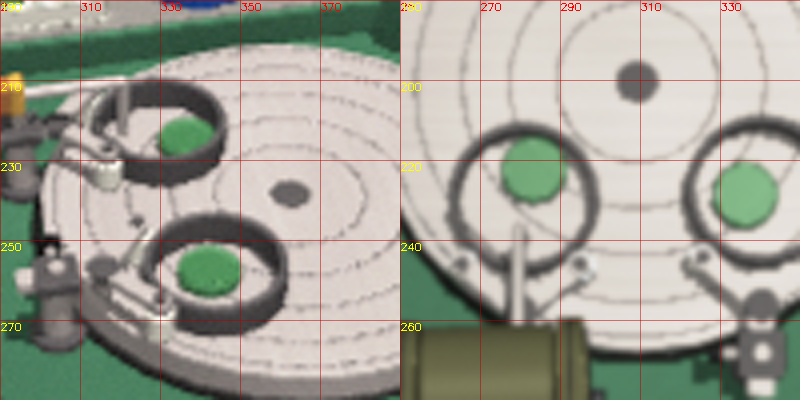

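The ring sits against both rollers by eye: ring centre (280.9,229.6), roller caps at (264.7,246) and (295.5,246). The glass is clear of the leg. I'll compare the left and right gaps numerically before leaving.

```bash
python3 - <<'E'
from h import *
np.set_printoptions(precision=4,suppress=True)
from scipy.optimize import least_squares
# fit ring by its top outer edge on clean arcs (dark/bright edge), radial subpixel search, z=.068, r=.055
def ringfit(t,c0,angs):
    g=cv2.cvtColor(t['frame'],cv2.COLOR_RGB2GRAY).astype(np.float32); c=np.array(c0)
    for it in range(4):
        P=[]
        for a in angs:
            rr=np.arange(.050,.064,.0004)
            uv=np.array([proj(t,[c[0]+r*np.cos(a),c[1]+r*np.sin(a),.068]) for r in rr],np.float32)
            v=cv2.remap(g,uv[:,0].reshape(1,-1),uv[:,1].reshape(1,-1),cv2.INTER_LINEAR)[0]
            k=np.argmax(np.diff(v)); P.append((c[0]+rr[k]*np.cos(a),c[1]+rr[k]*np.sin(a)))
        P=np.array(P); s=least_squares(lambda q:np.hypot(P[:,0]-q[0],P[:,1]-q[1])-q[2],[*c,.055],loss='soft_l1',f_scale=.001); c=s.x[:2]
    return s.x
def cap(t,p):
    u,v=proj(t,p); g=cv2.cvtColor(t['frame'],cv2.COLOR_RGB2GRAY).astype(float); u0,v0=int(round(u)),int(round(v))
    w=np.clip(170-g[v0-2:v0+3,u0-2:u0+3],0,None); Y,X=np.mgrid[v0-2:v0+3,u0-2:u0+3]; return (X*w).sum()/w.sum(),(Y*w).sum()/w.sum()
A=np.radians(list(range(-125,126,5)))
for f in('top0','t7'):
    t=load(f)
    for n,c0,m in(('b',(.6078,-.0909),(.5545,-.092)),('a',(.602,.081),(.5496,.0807))):
        if f=='top0' and n=='a': c=None
        else: c=ringfit(t,c0,A); print(f,n,'ring',c)
        for sg in(1,-1):
            q=cap(t,[m[0]-sg*.001,m[1]+sg*.0424,.076]); p=atz(t,*q,.076)
            print('  cap',q,p, '' if c is None else np.hypot(p[0]-c[0],p[1]-c[1]))
E
```

```text
top0 b ring [ 0.6091 -0.0886  0.0561]
  cap (np.float64(324.4442307692308), np.float64(246.19423076923076)) [ 0.5523 -0.0468  0.076 ] 0.07054645673578201
  cap (np.float64(355.2009237875289), np.float64(245.72517321016167)) [ 0.5559 -0.1352  0.076 ] 0.0706472479956304
  cap (np.float64(264.5793103448276), np.float64(246.01379310344828)) [0.5484 0.1254 0.076 ] 
  cap (np.float64(294.492385786802), np.float64(245.56345177664974)) [0.5519 0.0394 0.076 ] 
t7 b ring [ 0.6086 -0.0886  0.0563]
  cap (np.float64(324.43775100401604), np.float64(246.210843373494)) [ 0.5522 -0.0468  0.076 ] 0.07016702629177735
  cap (np.float64(355.2139423076923), np.float64(245.72355769230768)) [ 0.5559 -0.1352  0.076 ] 0.0703291323299681
t7 a ring [0.5988 0.0825 0.0557]
  cap (np.float64(264.5907473309609), np.float64(246.00711743772243)) [0.5484 0.1254 0.076 ] 0.06620068685731288
  cap (np.float64(294.44102564102565), np.float64(245.5179487179487)) [0.552  0.0395 0.076 ] 0.06353155777036526
```

The ring offset is within measuring error (about 1 px), but the left gap could be up to 2.7 mm. As a cheap check, I'll pull gently again with the leg 4 mm to +y, which would close any gap at the left roller.

```bash
python3 -m handwheel '[[0.0,-0.004,0,0,0],[0.0,0,0.002,0,0],[0.0,0,0.002,0,0],[0.0,0,0.002,0,0],[0.0,0,0.002,0,0],[0.0,0,0.002,0,0],[0.0,0,0.001,0,0],[0.0,0,0.001,0,0],[0.0,0,0,0,0]]'
```

```text
time: 19.7
tool_pos: [0.4293, 0.0838, 0.0924]
ee_rot: [-180.0, 0.0, -88.0]
force: [0.5, -0.1, -3.1]
width: 0.0174
```

```bash
python3 -m handwheel '[[0.0,0,0.0007,0,0],[0.0,0,0,0,0]]'
```

```text
time: 19.9
tool_pos: [0.4291, 0.0837, 0.0925]
ee_rot: [-179.9, -0.0, -88.0]
force: [2.4, -0.1, -3.2]
width: 0.0171
```

```bash
python3 -m handwheel '[[0.0,0,0.0006,0,0],[0.0,0,0,0,0]]'
```

```text
time: 20.1
tool_pos: [0.4289, 0.0837, 0.0927]
ee_rot: [-179.9, -0.0, -88.0]
force: [3.7, 0.1, -2.4]
width: 0.0173
```

```bash
python3 -m handwheel '[[0.0,0,0.0008,0,0],[0.0,0,0,0,0]]'
```

```text
time: 20.3
tool_pos: [0.4288, 0.0837, 0.0929]
ee_rot: [-179.7, 0.0, -88.0]
force: [7.1, 0.7, -6.0]
width: 0.0171
```

```bash
python3 -m handwheel '[[0.0,0,0.0007,0,0],[0.0,0,0,0,0]]'
```

```text
time: 20.5
tool_pos: [0.4287, 0.0837, 0.093]
ee_rot: [-179.6, 0.0, -88.0]
force: [11.0, 0.4, -7.7]
width: 0.0174
```

It stalled at the same tool position (0.4287), so the ring is firm against both rollers. Backing off and lifting.

```bash
python3 -m handwheel '[[0.0,0.0005,-0.001,0,0],[0.0,0.0005,-0.001,0,0],[0.0,0.001,-0.002,0,0],[0.0,0.001,-0.002,0,0],[0.0,0.001,-0.002,0,0],[0.0,0,-0.003,0,0],[0.0,0,-0.003,0,0],[0.0,0,0,0,0],[0.0,0,0,-0.006,0],[0.0,0,0,-0.012,0],[0.0,0,0,-0.012,0],[0.0,0,0,-0.012,0],[0.0,0,0,-0.012,0],[0.0,0,0,-0.01,0],[0.0,0,0,0,0]]'
python3 - <<'E'
from h import *
snap('top','t8'); snap('side','s8')
st=bot.read_state();y=np.radians(-96.3); print(st['tool_pos'],st['ee_rot'],st['force'])
d=np.array([.4862,-.3730])-st['tool_pos'][:2]
print('tool @yaw -96.3:',d[0]*np.cos(y)+d[1]*np.sin(y), d[0]*np.sin(y)-d[1]*np.cos(y))
E
```

```text
time: 22.0
tool_pos: [0.442, 0.0802, 0.1587]
ee_rot: [-179.8, 0.0, -88.0]
force: [0.7, -0.6, -1.7]
width: 0.0174
[0.44069813 0.08015709 0.15649699] [-1.79979053e+02  3.03488562e-03 -8.80173459e+01] [-0.62597488 -0.19040738 -2.14331952]
tool @yaw -96.3: 0.4454273415916169 -0.09495396121143182
```

```bash
python3 -m handwheel '[[0.0,0,0,0,4.15],[0.0,0,0,0,4.15],[0.0,0.0247,-0.0053,0,0],[0.0,0.0247,-0.0053,0,0],[0.0,0.0247,-0.0053,0,0],[0.0,0.0247,-0.0053,0,0],[0.0,0.0247,-0.0053,0,0],[0.0,0.0247,-0.0053,0,0],[0.0,0.0247,-0.0053,0,0],[0.0,0.0247,-0.0053,0,0],[0.0,0.0247,-0.0053,0,0],[0.0,0.0247,-0.0053,0,0],[0.0,0.0247,-0.0053,0,0],[0.0,0.0247,-0.0053,0,0],[0.0,0.0247,-0.0053,0,0],[0.0,0.0247,-0.0053,0,0],[0.0,0.0247,-0.0053,0,0],[0.0,0.0247,-0.0053,0,0],[0.0,0.0247,-0.0053,0,0],[0.0,0.0247,-0.0053,0,0]]'
python3 -m handwheel '[[0.0,0,0,0,0],[0.0,0,0,0,0],[0.0,0,0,0,0]]'
python3 - <<'E'
from h import *
np.set_printoptions(precision=4,suppress=True)
snap('top','t9'); snap('side','s9')
p=[]
for i in range(4):
    st=bot.read_state();p.append(st['tool_pos']);bot.snapshot('side')
print(np.mean(p,0),st['ee_rot'],np.std(p,0)); y=np.radians(st['ee_rot'][2]); d=np.array([.4862,-.3730,.0604])-np.mean(p,0)
print(d[0]*np.cos(y)+d[1]*np.sin(y), d[0]*np.sin(y)-d[1]*np.cos(y),-d[2])
a=load('s9')['frame'][:,:,::-1];
zoom('s9',270,270,120,100,4,'a.png');zoom('t9',400,210,70,100,4,'b.png')
a=cv2.imread('pics/a.png');b=cv2.imread('pics/b.png');cv2.imwrite('pics/m9.png',np.hstack([a,b]))
E
```

```text
time: 24.1
tool_pos: [0.4861, -0.3729, 0.1548]
ee_rot: [179.9, 0.1, -96.3]
force: [0.8, -0.0, -2.4]
width: 0.0168
time: 24.4
tool_pos: [0.4862, -0.3713, 0.1554]
ee_rot: [179.9, 0.1, -96.3]
force: [0.5, 0.3, -1.8]
width: 0.017
[ 0.4866 -0.3714  0.1562] [-179.9981    0.0027  -96.272 ] [0.0001 0.0001 0.0002]
0.0016164190230576734 0.0001951718427522479 0.09575868642087565
```

View pics/m9.png

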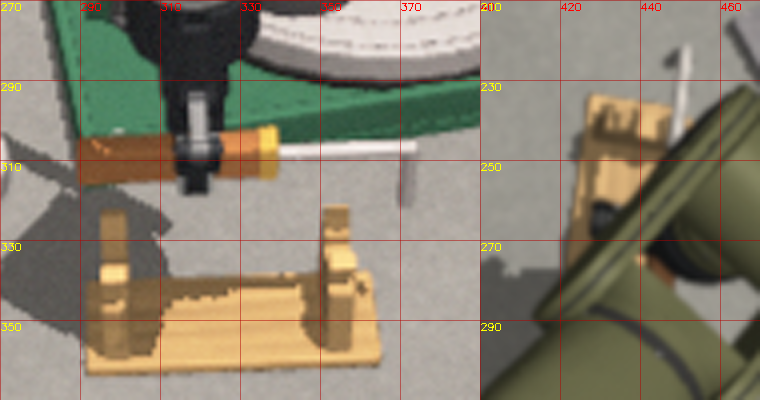

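The hook hangs level over the rest in the same pose as when I took it. The contact history puts the slot centre at y≈-0.371, where the tool is now. Lowering it straight down.

```bash
python3 -m handwheel '[[0.0,0.0,0,0.015,0],[0.0,0,0,0.015,0],[0.0,0,0,0.015,0],[0.0,0,0,0.01,0],[0.0,0,0,0.008,0],[0.0,0,0,0.006,0],[0.0,0,0,0.006,0],[0.0,0,0,0.006,0],[0.0,0,0,0.004,0],[0.0,0,0,0,0],[0.0,0,0,0,0]]'
```

```text
time: 25.8
tool_pos: [0.4867, -0.3723, 0.0715]
ee_rot: [-180.0, -0.0, -96.3]
force: [0.1, -0.9, -1.5]
width: 0.0168
```

```bash
python3 -m handwheel '[[0.0,0.0,0,0.003,0],[0.0,0,0,0.003,0],[0.0,0,0,0.003,0],[0.0,0,0,0.001,0],[0.0,0,0,0,0],[0.0,0,0,0,0]]'
```

```text
time: 26.4
tool_pos: [0.4866, -0.3723, 0.0613]
ee_rot: [180.0, -0.0, -96.3]
force: [0.4, -0.7, -1.6]
width: 0.0168
```

```bash
python3 -m handwheel '[[0.0,0.0,0,0.001,0],[0.0,0,0,0,0],[0.0,0,0,0.0005,0],[0.0,0,0,0,0]]'; python3 -m handwheel '[[0.0,0.0,0,0.0005,0],[0.0,0,0,0,0]]'
```

```text
time: 26.8
tool_pos: [0.4868, -0.3724, 0.0604]
ee_rot: [-180.0, -0.0, -96.3]
force: [-1.6, 0.3, 2.4]
width: 0.0173
time: 27.0
tool_pos: [0.4868, -0.3724, 0.0604]
ee_rot: [-180.0, -0.0, -96.3]
force: [-2.6, 2.3, 5.7]
width: 0.017
```

The hook is touching down at the same height as when I grasped it (0.0604). Release and withdraw straight up, then clear the view.

```bash
python3 -m handwheel '[[0.0,0,0,-0.0007,0],[0.03,0,0,0,0],[0.06,0,0,0,0],[0.06,0,0,0,0],[0.06,0,0,0,0],[0.06,0,0,-0.005,0],[0.06,0,0,-0.01,0],[0.06,0,0,-0.02,0],[0.06,0,0,-0.03,0],[0.06,0,0,-0.04,0],[0.06,0,0,-0.04,0],[0.06,0.03,0.03,0,0],[0.06,0.03,0.03,0,0],[0.06,0.03,0.03,0,0],[0.06,0.03,0.03,0,0],[0.06,0.03,0.03,0,0],[0.06,0.03,0.03,0,0],[0.06,0.02,0.02,0,0],[0.06,0,0,0,0],[0.06,0,0,0,0]]'
python3 - <<'E'
from h import *
snap('top','tf');snap('side','sf')
zoom('sf',265,200,160,160,3,'a.png');zoom('tf',255,145,200,160,3,'b.png')
a=cv2.imread('pics/a.png');b=cv2.imread('pics/b.png');a=cv2.resize(a,(320,320));b=cv2.resize(b[:, :],(480,384))
o=np.zeros((384,800,3),np.uint8);o[:320,:320]=a;o[:,320:]=b
zoom('sf',265,200,130,160,3,'a.png');zoom('tf',255,150,136,150,3,'b.png')
a=cv2.imread('pics/a.png');b=cv2.imread('pics/b.png');o=np.zeros((480,800,3),np.uint8);o[:480,:390]=a;o[:450,390:798]=b;cv2.imwrite('pics/mf.png',o)
st=bot.read_state();print(st['tool_pos'],st['force'])
for n in('top','side'):
    A=load(n+'0')['frame'].astype(int);B=load('tf' if n=='top' else 'sf')['frame'].astype(int)
    m=(abs(A-B).max(2)>40).astype(np.uint8); k,_,q,c=cv2.connectedComponentsWithStats(m)
    print(n,[(*q[i][:5],) for i in range(1,k) if q[i][4]>12])
E
```

```text
time: 29.0
tool_pos: [0.2655, -0.5494, 0.2058]
ee_rot: [-180.0, -0.0, -96.4]
force: [0.6, 0.2, -0.5]
width: 0.06
[ 0.26652413 -0.54861761  0.20550972] [1.05853656 0.40737263 0.3849129 ]
top [(np.int32(298), np.int32(153), np.int32(39), np.int32(40), np.int32(799)), (np.int32(261), np.int32(210), np.int32(39), np.int32(41), np.int32(719)), (np.int32(345), np.int32(333), np.int32(289), np.int32(147), np.int32(18293)), (np.int32(303), np.int32(376), np.int32(41), np.int32(33), np.int32(783)), (np.int32(265), np.int32(381), np.int32(14), np.int32(5), np.int32(23)), (np.int32(230), np.int32(388), np.int32(39), np.int32(92), np.int32(1774)), (np.int32(269), np.int32(402), np.int32(38), np.int32(55), np.int32(889)), (np.int32(453), np.int32(404), np.int32(24), np.int32(13), np.int32(216)), (np.int32(329), np.int32(409), np.int32(190), np.int32(41), np.int32(1499)), (np.int32(306), np.int32(410), np.int32(38), np.int32(39), np.int32(679)), (np.int32(275), np.int32(453), np.int32(32), np.int32(27), np.int32(504))]
side [(np.int32(87), np.int32(13), np.int32(66), np.int32(52), np.int32(422)), 
[... 682 characters left out ...]
np.int32(9), np.int32(30), np.int32(84)), (np.int32(70), np.int32(132), np.int32(11), np.int32(8), np.int32(47)), (np.int32(312), np.int32(209), np.int32(35), np.int32(28), np.int32(597)), (np.int32(148), np.int32(213), np.int32(13), np.int32(12), np.int32(52)), (np.int32(143), np.int32(223), np.int32(6), np.int32(9), np.int32(32)), (np.int32(371), np.int32(223), np.int32(37), np.int32(29), np.int32(756)), (np.int32(140), np.int32(228), np.int32(4), np.int32(6), np.int32(13)), (np.int32(104), np.int32(284), np.int32(7), np.int32(4), np.int32(18)), (np.int32(112), np.int32(284), np.int32(15), np.int32(16), np.int32(173)), (np.int32(162), np.int32(290), np.int32(5), np.int32(8), np.int32(22))]
```

View pics/mf.png

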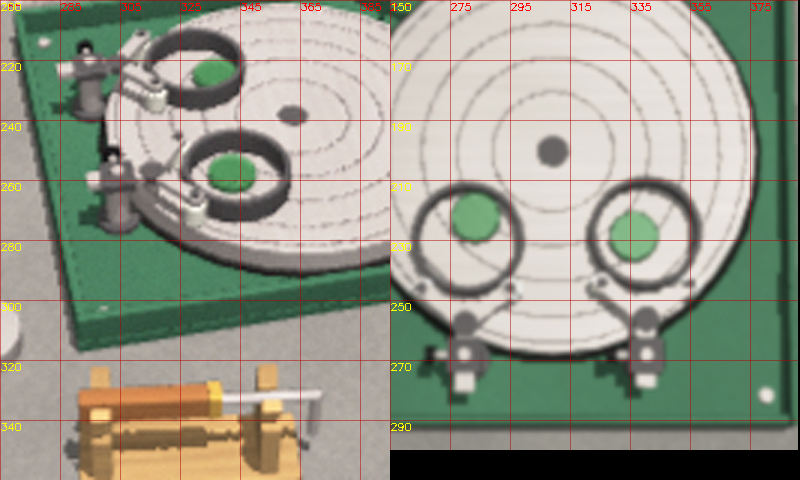

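```bash
python3 - <<'E'
from h import *
from scipy.optimize import least_squares
def fit(f,x,y,w,h):
    im=load(f)['frame'][y:y+h,x:x+w].astype(int); g=im.max(2)
    m=(g<110).astype(np.uint8); cs,_=cv2.findContours(m,cv2.RETR_CCOMP,cv2.CHAIN_APPROX_NONE)
    # bore hole = biggest inner contour incl. glass
    m2=np.zeros_like(m); c=max(cs,key=lambda c:cv2.contourArea(c) if cv2.boundingRect(c)[2]<33 else 0); e=cv2.fitEllipse(c)
    return np.round([e[0][0]+x,e[0][1]+y,*e[1]],2)
t=load('tf')
A=[fit(f,258,206,46,46) for f in('t8','tf')]; B=fit('tf',317,205,46,46)
print('bore a',A,'b',B, 'world',atz(t,*A[1][:2],.06),atz(t,*B[:2],.06))
# template match b's right/left roller caps patch vs. a: yoke spacing
g=cv2.cvtColor(t['frame'],cv2.COLOR_RGB2GRAY)
for nm,(u,v,w,h) in {'post/clamp':(330,250,22,32)}.items():
    T=g[v:v+h,u:u+w]; r=cv2.matchTemplate(g[v-6:v+h+6,262:300],T,cv2.TM_CCOEFF_NORMED); _,q,_,l=cv2.minMaxLoc(r)
    x=l[0]; p=r[l[1],x-1:x+2]; sub=(p[0]-p[2])/(2*(p[0]-2*p[1]+p[2])); print(nm,q,'shift cols',262+x+sub-u,'rows',l[1]-6)
E
```

```text
bore a [array([260.84, 249.05,   4.23,   9.51]), array([260.84, 249.05,   4.23,   9.51])] b [338.11 229.63  30.53  34.44] world [0.54104437 0.13730959 0.06      ] [ 0.60374766 -0.08572131  0.06      ]
post/clamp 0.5006882548332214 shift cols -61.253906 rows 0
```

```bash
python3 - <<'E'
from h import *
from scipy.optimize import least_squares
np.set_printoptions(precision=4,suppress=True)
def ringfit(t,c0,angs,rl,rh,sgn,z):
    g=cv2.cvtColor(t['frame'],cv2.COLOR_RGB2GRAY).astype(np.float32); c=np.array(c0)
    for it in range(4):
        P=[]
        for a in angs:
            rr=np.arange(rl,rh,.0004)
            uv=np.array([proj(t,[c[0]+r*np.cos(a),c[1]+r*np.sin(a),z]) for r in rr],np.float32)
            v=cv2.remap(g,uv[:,0].reshape(1,-1),uv[:,1].reshape(1,-1),cv2.INTER_LINEAR)[0]
            k=np.argmax(sgn*np.diff(v)); P.append((c[0]+rr[k]*np.cos(a),c[1]+rr[k]*np.sin(a)))
        P=np.array(P); s=least_squares(lambda q:np.hypot(P[:,0]-q[0],P[:,1]-q[1])-q[2],[*c,(rl+rh)/2],loss='soft_l1',f_scale=.001); c=s.x[:2]
    return s.x
A=np.radians(list(range(-120,121,4)))
for f in('t7','tf'):
    t=load(f); print(f,'a',ringfit(t,(.6,.082),A,.05,.064,1,.068),'b',ringfit(t,(.608,-.0886),A,.05,.064,1,.068))
E
```

```text
t7 a [0.5995 0.0823 0.0554] b [ 0.6089 -0.0889  0.0559]
tf a [0.599  0.0825 0.0556] b [ 0.609  -0.0889  0.056 ]
```

The second, sideways-biased pull left the ring in place (within 0.5 mm), and its spacing to ring_b (171 mm) matches the post spacing (172 mm). Handing in.

```bash
python3 -c "
from station import bot
print(bot.job_done(), bot.read_state()['time'])"
```

```text
the job is handed in; nothing more can be done
the job is handed in; nothing more can be done
```

I hooked the loose ring, towed it flat across the plate and drew it into the empty yoke. The hook is back in its rest, and I handed the job in at about 29 s of the 72 s allowed.

**Seating:** The ring slid at about 3–4 N. It then stalled against the rollers while the pull rose to about 9.5 N. A second check pull with the leg 4 mm to one side stalled at the same place at 11.0 N, close to the 12 N limit, and moved the ring by less than 0.5 mm.

**Final pictures:**
- **Seated ring:** it lies at about (0.599, 0.0825). Its spacing to ring_b is 171 mm, against 172 mm between the posts.
- **Glass:** the blank is still towards the ring's far side. In every picture I took, the leg stayed clear of it.
- **Hook and everything else:** the hook touched down at the height I took it from, and nothing else on the bench changed except the ring and the arm.

**Check that disagreed:** The gaps from the ring to the two roller caps measured 66.2 and 63.5 mm in the picture, a difference of about one pixel. I took this as reading error because the second pull did not move the ring.

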